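# Switch the bench lathe to off

## Robot

A 6-joint arm with a two-finger parallel gripper is mounted at the origin on the work surface. World frame = base frame: x ahead of the robot, y to its left, z up, the work surface at z = 0. Lengths are in m, angles in rad, forces in N, time in s.
With the tool pointing down it reaches from about 0.325 to 0.85 m from the base axis. Payload 15.5 kg.
Tool frame: the origin (TCP) lies midway between the tips of the shut fingers; the grasp point (between the pads) lies 19 mm behind it; z points along the fingers, y is the line along which they close (so a half turn about z gives the same grasp; the last joint's range is limited). The gripper opens to 91 mm and grips with 3 to 60 N. Pads are 32 mm wide; open, the fingers measure 118 mm over their backs; the gripper's body (76 mm by 178 mm) begins 60 mm behind the grasp point.
Start: joints at [-1.429, 0.494, 1.345, -0, 1.302, -0.096], TCP at [0.147, -0.607, 0.181] pointing down, gripper open.
Joint ranges: [-2.91, 2.91], [-0.82, 2.16], [0.22, 2.67], [-1.22, 4.37], [0.12, 2.79], [-3.08, 3.08]. Speed limits (rad/s): [1.89, 1.89, 2.57, 3.01, 3.01, 3.01].

## Interface

Orientations are given as a rotation vector (axis times angle).
In Python, from workcell import monitor, viewer, order gives the robot as it stands. The module is installed in compiled form; this text tells all that it offers.
- The arm moves only by the tool apply_moves, never from a script. Its argument "increments" is a list of rows, each a list of 4 numbers: the shift along the tool's x, y, z in mm, then the turn about the tool's z in rad. A call has 1 to 12 rows; each row is the pose to reach, as a shift and turn from the pose commanded when the call began, along the tool's axes at that moment; what a row does not reach only later rows make up. A row lasts 1/8 s, in which the tool goes at most 62.5 mm and 10.7 degrees, less where a joint would pass 70% of its speed; a pose out of reach is approached as far as the arm can. A call with a gripper value outside its range is refused whole. "jaw" is the opening, from 0 (shut) to 1 (fully open), set as the call begins (left out, the last holds). The fingers move at their own pace and stop on an object; "newtons" is the grip in N (left out, the last holds). Time passes only in rows, so rows that repeat a pose let the fingers close. It gives the time, the measured TCP pose, the force, the opening and the grip force at its end, in the units of the state.
- monitor.get_obs(): the state, without advancing time (a new reading comes with each control period).
- viewer.snapshot(name): name is "scene" or "side" or "wrist"; returns (picture, depth): 400x640x3 uint8, red, green, blue; 400x640 float32, m along the optical axis (not along the pixel's ray), 0 where there is no reading.
- viewer.calibration(name): a dict with "fx", "fy", "cx", "cy" (pixels), "extrinsics" (4x4, takes a point from camera to world coordinates); the wrist camera has in their place "T_tool_cam" (4x4, takes a point from camera to tool coordinates, whose origin is the TCP and whose axes are the flange's). Camera axes: x right, y down, z forward; pixel columns grow to the right and rows downward; lengths in m; the calibration is good to about 2 mm. A picture is of the moment at which its call begins: read the wrist's pose just before it. calibration takes no time and is no camera call.
- order.sign_off(): hands the job in; it is judged then, once.
The state is a dict: "time": time; "q": joint angles; "qvel": joint speeds; "effort": joint torques, N m; "tool_pos": TCP position; "orientation": TCP orientation; "ft_force": force on the tool from outside, world axes, zero at the start; "torque": the same for the moment, N m; "gripper_width": finger opening in m; "grip_force": force on a finger pad.
Only numpy, scipy, OpenCV 4.12 (cv2) and the standard library are available. Lean on these libraries where they do the work, as an engineer would, in place of code of your own. Each camera call takes 0.05 s, during which the arm holds its last target. There are 200 camera calls.

## Task

The bench lathe has been left switched on: set its forward-off-reverse lever, the long one with the ball end, to the upright off position in the middle, so that it rests in the centre detent, and let go. Leave the dust extractor's short lever on the matching grey box as it is.

Things in the scene. Friction and masses are not known exactly. Their poses are not given: they have to be found in the camera images.
- lathe_switch: Lathe's switch box, bolted to the bench, turned any way: grey, 110 mm (its x) by 80 (y) by 60 high, aluminium top, dark slot along its x; 4 mm high feet make it 130 along y. Origin: centre of underside, z up. From a pivot 55 mm above the origin rises a 10 mm steel rod with a black 22 mm ball, its centre 85 mm from the pivot (140 mm above the bench when upright), swinging along the box's x.
- lathe_lever (a joint): Angle of the long ball-ended lever, rad: 0 upright (off), + leaning to the box's +x, - to its -x, stops at +-0.47. Detents at -0.45, 0 and +0.45; it starts in the + one. Moving the ball takes up to about 4 N. Let go within about 0.22 of upright, it snaps upright; farther out, it snaps to the outer detent on that side.
- extractor_switch: Dust extractor's switch box, to be left alone: the same grey box, origin and axes, bolted elsewhere, with a short lever swinging along its x: a 10 mm steel rod on a pivot 55 mm above the bench, with a black cylindrical grip 15 mm across and 24 long whose top is 48 mm from the pivot.
- extractor_lever (a joint): Angle of the short lever in rad, with the same sign and detents; it starts leaning at about +0.45 and must stay in that position.

How it is judged:
At the end, for the whole second after the job is handed in: The long lever rests within 10 degrees (0.175 rad) of upright, in its centre detent and still (under 0.3 rad/s), and the short lever still leans in its starting position (above 0.25 rad) (value of joint lathe_lever between -0.175 and 0.175 rad and velocity of joint lathe_lever between -0.3 and 0.3 rad/s and value of joint extractor_lever above 0.25 rad); the robot touches nothing.
It fails at once if the dust extractor's short lever is pushed out of its starting position (below 0.25 rad) (value of joint extractor_lever below 0.25 rad).
It also fails if it takes over 26 s, if anything falls off the work surface, if the arm or the gripper's body presses on something with over 40 N, if the wrist force passes 120 N, or if a joint passes its speed limit or range.

## Working session

There is one attempt and no reset: what is moved stays moved. The work goes in short steps, Python scripts to look and compute and a tool call to move; the robot and the scene stay as the last step left them, time stands still between calls to the robot, and variables do not carry over. Pictures are saved under pics/ and viewed, at most 10 in all, crops included, and the job is handed in when it is done.

Besides the shell and the picture viewer there is one more tool, called after ">>>" in YAML: its name, and indented under it one key for each argument. apply_moves: Moves the arm, as the interface text tells. Its arguments: {"type":"object","properties":{"increments":{"type":"array"},"jaw":{"type":"number"},"newtons":{"type":"number"}},"required":["increments"]}

```bash
mkdir -p pics; cat > h.py <<'E'
import numpy as np,cv2
from workcell import monitor,viewer,order
from scipy.spatial.transform import Rotation as R
def T(o):
    M=np.eye(4);M[:3,:3]=R.from_rotvec(o["orientation"]).as_matrix();M[:3,3]=o["tool_pos"];return M
def shot(n,f):
    o=monitor.get_obs();p,d=viewer.snapshot(n);c=viewer.calibration(n)
    E=c["extrinsics"] if n!="wrist" else T(o)@c["T_tool_cam"]
    cv2.imwrite(f"pics/{f}.png",p[:,:,::-1]);np.savez(f"pics/{f}.npz",p=p,d=d,E=E,k=[c["fx"],c["fy"],c["cx"],c["cy"]])
    return p,d,E,c
def cloud(f):
    z=np.load(f"pics/{f}.npz");d=z["d"];fx,fy,cx,cy=z["k"];v,u=np.mgrid[:400,:640]
    P=np.stack([(u-cx)/fx*d,(v-cy)/fy*d,d],-1)@z["E"][:3,:3].T+z["E"][:3,3]
    return z["p"],P,d>0
E
python3 - <<'E'
from h import *
for n in ("scene","side"): shot(n,n+"0")
a=cv2.imread("pics/scene0.png");b=cv2.imread("pics/side0.png")
cv2.imwrite("pics/both.png",cv2.resize(np.vstack([a,b]),(480,600)))
o=monitor.get_obs();print(o["time"],o["tool_pos"],T(o)[:3,:3].round(3),o["gripper_width"])
E
```

```text
0.1 [ 0.14717112 -0.60704946  0.17999604] [[ 0.972  0.236 -0.   ]
 [ 0.236 -0.972  0.001]
 [ 0.    -0.001 -1.   ]] 0.09117874673770097
```

View pics/scene0.png

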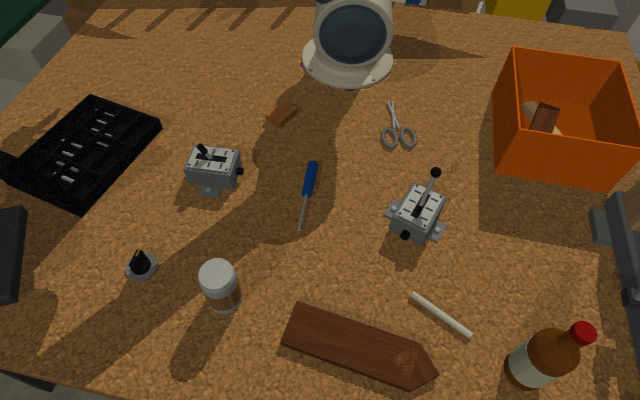

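View pics/side0.png

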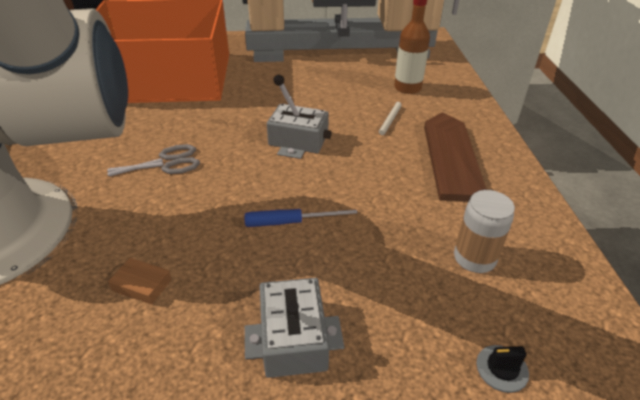

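The scene view has the long ball-ended lever at about (436,172), on the box at (418,210). The short lever is at about (203,150), on the box at (213,165). In the side view the ball is at about (279,80) and its box at (298,125).

```bash
python3 - <<'E'
from h import *
def blob(f,u0,v0,r=10):
    p=np.load(f"pics/{f}.npz")["p"];m=np.zeros((400,640),np.uint8)
    m[v0-r:v0+r+1,u0-r:u0+r+1]=p[v0-r:v0+r+1,u0-r:u0+r+1].max(-1)<50
    n,l,s,c=cv2.connectedComponentsWithStats(m);i=1+s[1:,4].argmax();print(f,c[i],s[i]);return c[i]
def ray(f,c):
    z=np.load(f"pics/{f}.npz");fx,fy,cx,cy=z["k"];d=z["E"][:3,:3]@[(c[0]-cx)/fx,(c[1]-cy)/fy,1];return z["E"][:3,3],d/np.linalg.norm(d)
o1,d1=ray("scene0",blob("scene0",436,172));o2,d2=ray("side0",blob("side0",279,80))
s=np.linalg.lstsq(np.c_[d1,-d2],o2-o1,rcond=None)[0];a,b=o1+s[0]*d1,o2+s[1]*d2
print("ball",(a+b)/2,"gap",np.linalg.norm(a-b));ball=(a+b)/2
for f,w in (("scene0",(380,150,460,245)),("side0",(262,70,335,160)),("scene0",(175,135,250,200)),("side0",(250,265,340,375))):
    p,P,ok=cloud(f);u0,v0,u1,v1=w;Q=P[v0:v1,u0:u1][ok[v0:v1,u0:u1]]
    t=Q[(Q[:,2]>.055)&(Q[:,2]<.064)]
    (c,sz,an)=cv2.minAreaRect((t[:,:2]*1000).astype(np.float32));bp=cv2.boxPoints((c,sz,an))
    e=bp[1]-bp[0];g=bp[2]-bp[1];L=e if np.linalg.norm(e)>np.linalg.norm(g) else g
    print(f,len(t),np.median(t[:,2]),np.round(c,1),np.round(sz,1),"long axis deg",np.degrees(np.arctan2(L[1],L[0])),"max z",Q[:,2].max(), "hi pts",Q[Q[:,2]>.085].mean(0) if (Q[:,2]>.085).any() else None)
E
```

```text
scene0 [435.38823529 171.96470588] [431 167  10  11  85]
side0 [278.47619048  79.71428571] [275  76   8   9  63]
ball [0.49272266 0.25753638 0.13073985] gap 0.0007970216160578544
scene0 1357 0.05977169129780102 [529.9 245.3] [ 77.6 110.4] long axis deg -20.040924 max z 0.14368946988366926 hi pts [0.50328407 0.25483106 0.12042579]
side0 903 0.059131947901302384 [527.8 242.2] [ 77.4 107.5] long axis deg -20.156837 max z 0.14169567993916804 hi pts [0.49955807 0.25010232 0.11907198]
scene0 1075 0.059771265059703316 [ 507.6 -226.3] [ 80.4 109.4] long axis deg -86.49596 max z 0.10182271163307621 hi pts [ 0.50936661 -0.24293973  0.09388467]
side0 3713 0.059130968771744064 [ 506.3 -229.8] [ 77.6 108. ] long axis deg -86.495865 max z 0.10063126828798485 hi pts [ 0.50752694 -0.24973932  0.09599927]
```

>>> apply_moves:
  increments:
    - [60, -55, -20, -0.12]
    - [100, -90, -20, -0.24]
    - [140, -128, -20, -0.36]
    - [180, -166, -20, -0.48]
    - [220, -204, -20, -0.6]
    - [260, -242, -20, -0.72]
    - [300, -280, -20, -0.84]
    - [340, -318, -20, -0.98]
    - [380, -352, -20, -0.98]
    - [402, -373, -20, -0.98]
    - [402, -373, -20, -0.98]
  jaw: 1
  newtons: 10

```text
time: 1.48
tool_pos: [0.4507, -0.1485, 0.2003]
orientation: [-2.574, -1.8, 0.0]
ft_force: [-0.7, 0.3, 0.2]
gripper_width: 0.0913
grip_force: 0.0
```

```bash
python3 - <<'E'
from h import *
o=monitor.get_obs();M=T(o);print(o["time"],M.round(3),o["q"])
print((M[:3,:3].T@(np.array([.4927,.2575,.2])-M[:3,3])*1000).round(1), "y deg",np.degrees(np.arctan2(M[1,1],M[0,1])))
E
```

```text
1.475 [[ 0.343  0.939 -0.     0.451]
 [ 0.939 -0.343  0.    -0.149]
 [ 0.    -0.    -1.     0.2  ]
 [ 0.     0.     0.     1.   ]] [-4.44496095e-01  2.60349756e-01  1.67416250e+00  2.43434287e-04
  1.20755059e+00 -9.44083414e-02]
[395.8 -99.8   0.4] y deg -20.063506147956364
```

>>> apply_moves:
  increments:
    - [50, -12, 0, 0]
    - [100, -25, 0, 0]
    - [150, -38, 0, 0]
    - [200, -50, 0, 0]
    - [250, -63, 0, 0]
    - [300, -76, 0, 0]
    - [350, -88, 0, 0]
    - [385, -97, 0, 0]
    - [396, -100, 0, 0]
    - [396, -100, 0, 0]

```text
time: 2.72
tool_pos: [0.4931, 0.2554, 0.2002]
orientation: [2.577, 1.797, -0.001]
ft_force: [0.1, 0.2, 0.1]
gripper_width: 0.0914
grip_force: 0.0
```

```bash
python3 - <<'E'
from h import *
shot("wrist","w1");o=monitor.get_obs();M=T(o)
p,P,ok=cloud("w1");Q=(P-M[:3,3])@M[:3,:3]
m=ok&(P[...,2]>.115)&(P[...,2]<.16)&(p.max(-1)<90)&(np.hypot(Q[...,0],Q[...,1])<.06)
print("ball top pts tool mm",m.sum(),(Q[m].mean(0)*1000).round(1),(Q[m].min(0)*1000).round(1),(Q[m].max(0)*1000).round(1),P[m][:,2].max())
E
```

```text
ball top pts tool mm 596 [ 3.8 -0.6 62.2] [ -8.3 -11.1  57.1] [12.6 10.6 84.5] 0.1432698078777377
```

View pics/w1.png

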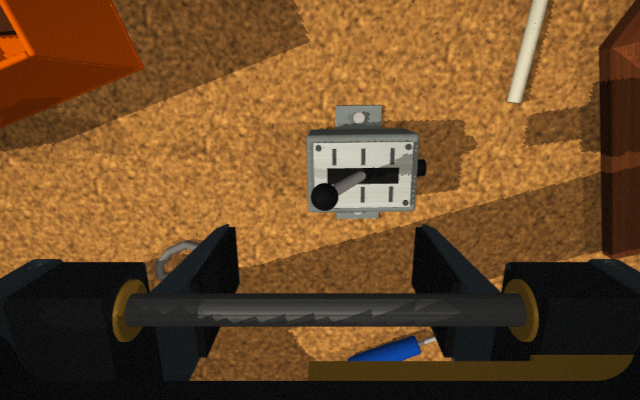

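The wrist view has the ball at (324,197), midway between the fingers, and the box slot lies along the closing line. The ball's top is at z 0.143, so I'll descend and grip it lightly.

>>> apply_moves:
  increments:
    - [2, 0, 30, 0]
    - [2, 0, 60, 0]
    - [2, 0, 80, 0]
    - [2, 0, 87, 0]
    - [2, 0, 87, 0]

```text
time: 3.4
tool_pos: [0.494, 0.257, 0.1137]
orientation: [2.578, 1.796, -0.0]
ft_force: [0.2, -0.6, -0.3]
gripper_width: 0.0913
grip_force: 0.0
```

>>> apply_moves:
  increments:
    - [0, 0, 0, 0]
    - [0, 0, 0, 0]
    - [0, 0, 0, 0]
    - [0, 0, 0, 0]
    - [0, 0, 0, 0]
    - [0, 0, 0, 0]
    - [0, 0, 0, 0]
    - [0, 0, 0, 0]
  jaw: 0
  newtons: 10

```text
time: 4.4
tool_pos: [0.4938, 0.2578, 0.1135]
orientation: [-2.577, -1.797, -0.0]
ft_force: [0.4, 0.2, 0.4]
gripper_width: 0.0142
grip_force: 0.0
```

```bash
python3 - <<'E'
from h import *
o=monitor.get_obs();M=T(o);print(o["time"],o["gripper_width"],(M[:3,:3].T@(np.array([.529,.244,.121])-M[:3,3])*1000).round(1))
E
```

```text
4.4 0.014164615078059785 [-0.8 37.8 -7.5]
```

```bash
python3 - <<'E'
from h import *
shot("side","s2");shot("scene","c2");p=shot("wrist","w2")[0]
a=cv2.imread("pics/side0.png")
s=cv2.imread("pics/s2.png")[20:180,200:400];c=cv2.imread("pics/c2.png")[100:260,340:540]
cv2.imwrite("pics/v2.png",cv2.resize(np.vstack([s,c]),(750,600)[:0] or (600,600*320//200*0+600)))
cv2.imwrite("pics/v2.png",cv2.resize(np.hstack([s,c]),(800,320),interpolation=cv2.INTER_CUBIC))
print(monitor.get_obs()["gripper_width"])
E
```

```text
0.0021073969532383035
```

View pics/v2.png

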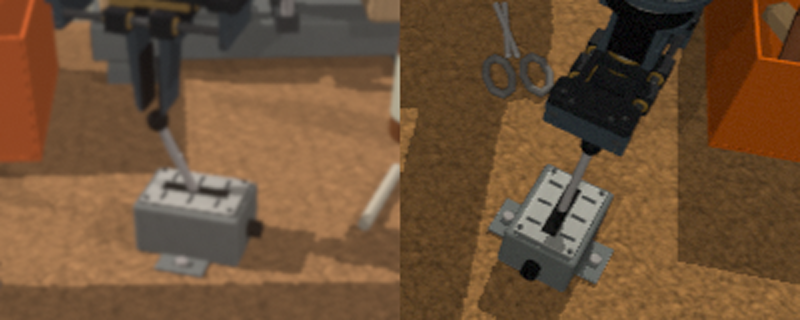

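View pics/w2.png

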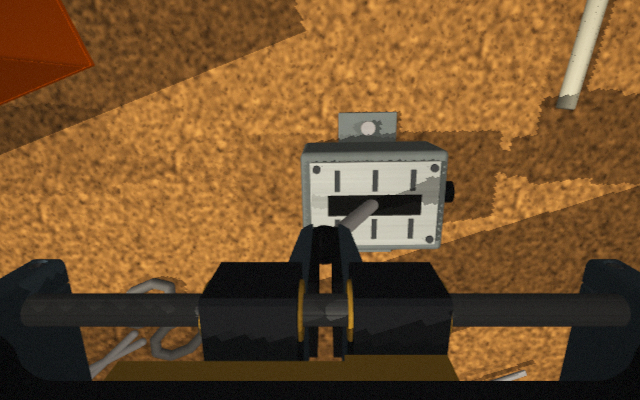

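The side crop shows the ball at about (157,120), just at or under the shut fingertips, and the lever hasn't moved, so the grip missed. I'll measure the fingertips against the ball.

```bash
python3 - <<'E'
from h import *
o=monitor.get_obs();M=T(o);print(o["time"],o["tool_pos"],o["gripper_width"],o["ft_force"])
for f in("s2","c2","w2"):
    p,P,ok=cloud(f);Q=(P-M[:3,3])@M[:3,:3]*1000
    m=ok&(abs(Q[...,0])<60)&(abs(Q[...,1])<45)&(P[...,2]>.1)&(P[...,2]<.2)&(p.max(-1)<95)
    print(f,m.sum())
    for z in range(-60,20,6):
        k=m&(Q[...,2]>=z)&(Q[...,2]<z+6)
        if k.sum()>3: print(z,k.sum(),np.percentile(Q[k],[3,97],axis=0)[:,:2].round(0).tolist(),p[k].mean(0).round())
E
```

```text
4.55 [0.49381615 0.25781246 0.11352938] 0.0021073969532383035 [ 0.15081474 -0.62947511 -0.0644801 ]
s2 705
-60 65 [[-19.0, -16.0], [15.0, 18.0]] [44. 41. 40.]
-54 66 [[-18.0, -16.0], [13.0, 18.0]] [45. 41. 40.]
-48 65 [[-19.0, -15.0], [14.0, 17.0]] [49. 44. 42.]
-42 55 [[-19.0, -13.0], [15.0, 17.0]] [52. 45. 40.]
-36 27 [[-18.0, -14.0], [12.0, 13.0]] [61. 49. 40.]
-30 21 [[-11.0, -5.0], [2.0, 6.0]] [41. 32. 27.]
-24 40 [[-12.0, -9.0], [1.0, 10.0]] [43. 34. 29.]
-18 28 [[-11.0, -8.0], [-1.0, 10.0]] [48. 38. 30.]
-12 8 [[-9.0, -5.0], [-4.0, 7.0]] [75. 62. 54.]
c2 61
-30 11 [[-3.0, 3.0], [7.0, 9.0]] [18. 19. 19.]
-24 31 [[-9.0, 1.0], [10.0, 10.0]] [16. 15. 14.]
-18 7 [[-6.0, 6.0], [6.0, 9.0]] [17. 16. 14.]
-12 6 [[-5.0, 4.0], [6.0, 7.0]] [67. 60. 53.]
w2 2864
-60 266 [[15.0, -13.0], [17.0, 12.0]] [22. 25. 27.]
-54 228 [[-10.0, -12.0], [17.0, 12.0]] [24. 26. 25.]
-48 259 [[-2.0, -11.0], [17.0, 12.0]] [20. 22. 23.]
-42 159 [[14.0, -11.0], [17.0, 11.0]] [22. 24. 25.]
-36 46 [[14.0, -8.0], [17.0, 9.0]] [27. 29. 29.]
-30 348 [[-9.0, -3.0], [7.0, 3.0]] [12. 12. 12.]
-24 90 [[1.0, -3.0], [10.0, 3.0]] [13. 12. 11.]
-18 18 [[8.0, -3.0], [9.0, 3.0]] [28. 28. 27.]
-6 9 [[3.0, 6.0], [4.0, 11.0]] [54. 55. 52.]
0 27 [[2.0, 7.0], [4.0, 14.0]] [78. 74. 70.]
6 32 [[3.0, 10.0], [4.0, 17.0]] [79. 75. 71.]
12 8 [[3.0, 14.0], [4.0, 17.0]] [81. 77. 72.]
```

The shut fingers really end about 33 mm short of the reported TCP. All three cameras agree on that: tips at z≈0.146, and the ball below them. I'll open, go down 32 mm more, which still clears the box top, and grip again.

>>> apply_moves:
  increments:
    - [0, 0, 0, 0]
    - [0, 0, 0, 0]
    - [0, 0, 0, 0]
    - [0, 0, 0, 0]
    - [0, 0, 0, 0]
    - [0, 0, 0, 0]
    - [0, 0, 10, 0]
    - [0, 0, 20, 0]
    - [0, 0, 32, 0]
    - [0, 0, 32, 0]
  jaw: 1

```text
time: 5.8
tool_pos: [0.493, 0.2575, 0.0802]
orientation: [-2.577, -1.797, 0.003]
ft_force: [0.1, 1.0, 1.4]
gripper_width: 0.0908
grip_force: 0.0
```

>>> apply_moves:
  increments:
    - [0, 0, 0, 0]
    - [0, 0, 0, 0]
    - [0, 0, 0, 0]
    - [0, 0, 0, 0]
    - [0, 0, 0, 0]
    - [0, 0, 0, 0]
    - [0, 0, 0, 0]
    - [0, 0, 0, 0]
    - [0, 0, 0, 0]
  jaw: 0
  newtons: 10

```text
time: 6.92
tool_pos: [0.494, 0.2578, 0.0816]
orientation: [2.577, 1.797, 0.0]
ft_force: [2.3, -1.3, 1.3]
gripper_width: 0.0223
grip_force: 9.0
```

The ball is gripped, with an opening of 22.3 mm. Next I swing it 38 mm along tool +y on its arc.

>>> apply_moves:
  increments:
    - [0, 5, -2, 0]
    - [0, 10, -4, 0]
    - [0, 15, -6, 0]
    - [0, 20, -7, 0]
    - [0, 25, -8, 0]
    - [0, 30, -8, 0]
    - [0, 34, -9, 0]
    - [0, 38, -9, 0]
    - [0, 38, -9, 0]
    - [0, 38, -9, 0]

```text
time: 8.18
tool_pos: [0.5294, 0.2447, 0.0905]
orientation: [-2.577, -1.797, 0.0]
ft_force: [-1.3, 1.1, -0.7]
gripper_width: 0.0207
grip_force: 10.0
```

```bash
python3 - <<'E'
from h import *
shot("side","s3");shot("scene","c3")
s=cv2.imread("pics/s3.png")[20:180,200:400];c=cv2.imread("pics/c3.png")[100:260,340:540]
cv2.imwrite("pics/v3.png",cv2.resize(np.hstack([s,c]),(800,320),interpolation=cv2.INTER_CUBIC))
E
```

```text
(no output)
```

View pics/v3.png

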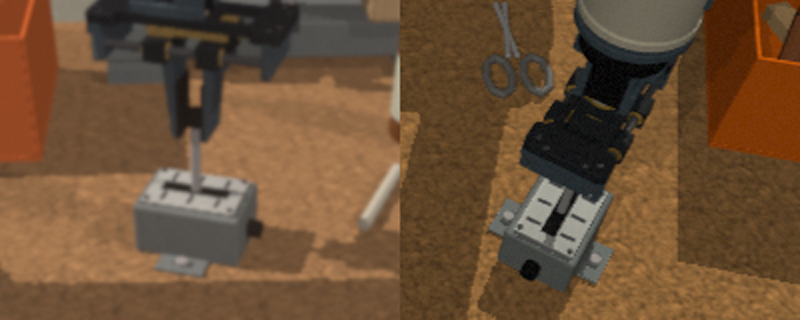

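The rod now stands upright between the fingers, from (195,185) to (195,130) in the side crop. I'll open and lift straight up.

>>> apply_moves:
  increments:
    - [0, 0, 0, 0]
    - [0, 0, 0, 0]
    - [0, 0, 0, 0]
    - [0, 0, 0, 0]
    - [0, 0, 0, 0]
    - [0, 0, 0, 0]
    - [0, 0, -20, 0]
    - [0, 0, -50, 0]
    - [0, 0, -90, 0]
    - [0, 0, -120, 0]
    - [0, 0, -120, 0]
    - [0, 0, -120, 0]
  jaw: 1

```text
time: 9.78
tool_pos: [0.5291, 0.2445, 0.2099]
orientation: [-2.577, -1.797, 0.001]
ft_force: [-0.7, 0.1, -0.4]
gripper_width: 0.0914
grip_force: 0.0
```

```bash
python3 - <<'E'
from h import *
shot("side","s4");shot("scene","c4")
s=cv2.imread("pics/s4.png")[20:180,200:400];c=cv2.imread("pics/c4.png")[100:260,160:360]
cv2.imwrite("pics/v4.png",cv2.resize(np.hstack([s,c]),(800,320),interpolation=cv2.INTER_CUBIC))
p,P,ok=cloud("s4");m=ok&(P[...,2]>.125)&(P[...,2]<.155)&(np.hypot(P[...,0]-.529,P[...,1]-.244)<.05)
print(P[m].mean(0),P[m].max(0),m.sum())
E
```

```text
[0.52845715 0.23839291 0.14121519] [0.53838222 0.24664414 0.15065485] 113
```

View pics/v4.png

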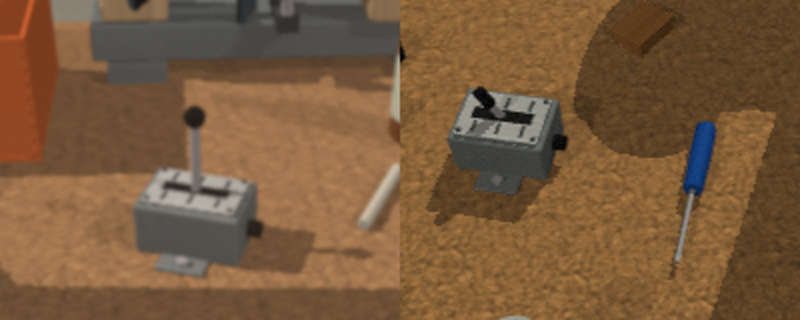

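The long lever stands upright, with its ball at (195,117) in the left crop and z≈0.14. The short lever still leans as it did, at (483,98), and the gripper is clear of everything.

```bash
python3 -c "
from workcell import order
print(order.sign_off())"
```

```text
the job is handed in; nothing more can be done
None
```

The lathe's long lever is upright in its centre (off) position and released, the extractor's short lever still leans as it started, and the job was handed in at about 10 s (no verdict was shown).

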